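# Grade four stone cores by shade

## Task

Line up the four loose stone cores on the grading board in order of shade, one lying flat and centred on each blue pad: the palest on the pad next to the white end bar, then darker and darker to the darkest next to the black end bar. The stone chips easily, so set each core down gently on its pad rather than dropping it. The brown cores in the bowl are not part of this job.

Things in the scene. Friction and masses are not known exactly. Their poses are not given: they have to be found in the camera images.
- core_white_centre (a point): Loose round stone core (a flat solid disc with plain sides), off-white, the palest; 50 mm in diameter, 18 mm thick, about 0.1 kg, lying flat on the bench at the start. The point is its centre, half-way up (9 mm above its underside); z is the disc's axis.
- core_light_centre (a point): Loose round stone core (a flat solid disc with plain sides), light yellow-green, second palest; 56 mm in diameter, 18 mm thick, about 0.1 kg, lying flat on the bench at the start. The point is its centre, half-way up (9 mm above its underside); z is the disc's axis.
- core_mid_centre (a point): Loose round stone core (a flat solid disc with plain sides), full mid green, third; 48 mm in diameter, 18 mm thick, about 0.1 kg, lying flat on the bench at the start. The point is its centre, half-way up (9 mm above its underside); z is the disc's axis.
- core_dark_centre (a point): Loose round stone core (a flat solid disc with plain sides), nearly black, the darkest; 54 mm in diameter, 18 mm thick, about 0.1 kg, lying flat on the bench at the start. The point is its centre, half-way up (9 mm above its underside); z is the disc's axis.
- pad_a: Fixed round blue pad, 76 mm in diameter and 4 mm thick, at the board's left end seen from the robot (largest y), one of four alike in a straight row with 95 mm between centres on a fixed pale wooden board (96 x 470 mm, 12 mm thick). Origin: centre of its underside, on the board's upper face; its upper face is 4 mm higher, 16 mm above the bench. Its y axis runs along the row.
- pad_b: Fixed round blue pad, 76 mm in diameter and 4 mm thick, second from the left, one of four alike in a straight row with 95 mm between centres on a fixed pale wooden board (96 x 470 mm, 12 mm thick). Origin: centre of its underside, on the board's upper face; its upper face is 4 mm higher, 16 mm above the bench. Its y axis runs along the row.
- pad_c: Fixed round blue pad, 76 mm in diameter and 4 mm thick, third from the left, one of four alike in a straight row with 95 mm between centres on a fixed pale wooden board (96 x 470 mm, 12 mm thick). Origin: centre of its underside, on the board's upper face; its upper face is 4 mm higher, 16 mm above the bench. Its y axis runs along the row.
- pad_d: Fixed round blue pad, 76 mm in diameter and 4 mm thick, at the right end (smallest y), one of four alike in a straight row with 95 mm between centres on a fixed pale wooden board (96 x 470 mm, 12 mm thick). Origin: centre of its underside, on the board's upper face; its upper face is 4 mm higher, 16 mm above the bench. Its y axis runs along the row.
- end_white: Fixed white bar across one end of the board (either end, changing from start to start; the other colour is at the other end), 80 mm across the board x 22 mm along the row x 22 mm high, 75.5 mm beyond the centre of the last pad; it marks the end of the palest core. Origin: centre of its underside, on the board's upper face.
- end_black: Fixed black bar across one end of the board (either end, changing from start to start; the other colour is at the other end), 80 mm across the board x 22 mm along the row x 22 mm high, 75.5 mm beyond the centre of the last pad; it marks the end of the darkest core. Origin: centre of its underside, on the board's upper face.
Things that resemble listed ones, but are neither listed nor needed, are in the scene too. Leave any orange or purple look-alike of the part that bears core_mid_centre alone. Leave any orange look-alike of the part that bears core_light_centre alone.

How it is judged:
By the outcome, as a careful person would: the job done as asked, in the order asked, and still so for the second after the job is handed in, with the robot touching nothing.
It also fails if it takes over 93 s, if anything falls off the work surface, if the arm or the gripper's body presses on something with over 40 N, if the wrist force passes 120 N, or if a joint passes its speed limit or range.

## Robot

A 7-joint arm with a two-finger parallel gripper is mounted at the origin on the work surface. World frame = base frame: x ahead of the robot, y to its left, z up, the work surface at z = 0. Lengths are in m, angles in rad, forces in N, time in s.
With the tool pointing down it reaches from about 0.4 to 0.875 m from the base axis. Payload 6.5 kg.
Tool frame: the origin (TCP) lies midway between the tips of the shut fingers; the grasp point (between the pads) lies 19 mm behind it (grip_point_offset is the distance from the TCP to the grasp point, in m); x points along the fingers, z is the direction in which the jaws open and shut, and the axes are right-handed (so a half turn about x gives the same grasp; the last joint's range is limited). The gripper opens to 85 mm and grips with 20 to 120 N. Pads are 22 mm wide; open, the fingers measure 114 mm over their backs; the gripper's body (76 mm by 85 mm) begins 54 mm behind the grasp point. The pads swing forward as they close: fully open they stand 13 mm farther back than shut.
Start: joints at [-1.221, 0.536, -0.004, 1.538, 0.003, 1.067, -0.071], TCP at [0.263, 0.595, 0.231] pointing down, gripper open.
Joint ranges: [-2.7, 2.7], [-0.37, 2.16], [-1.27, 1.26], [0.24, 2.4], [-1.31, 4.45], [0.19, 1.91], [-2.76, 2.76]. Speed limits (rad/s): [2.39, 2.39, 3.14, 3.14, 3.14, 3.14, 3.14].

## Interface

Orientations are given as [roll, pitch, yaw] about the fixed x, y, z axes, in that order (R = Rz(yaw) Ry(pitch) Rx(roll)).
In Python, from station import * gives the robot as it stands.
- The arm moves only by the tool jog_arm, never from a script. Its argument "series" is a list that holds one entry, the list of rows, each a list of 7 numbers: the shift along the tool's x, y, z in units of 30 mm (1.0 is 30 mm), then the turn, a rotation vector about the tool's x, y, z in units of 8 degrees (1.0 is 8 degrees), then the gripper's target within -1 to 1 (fully open at 1, half-way at 0, shut at -1). A call has 1 to 5 rows; each row shifts and turns the pose as measured when the row begins, along the tool's axes as they then stand; what a row does not reach is not made up. A row lasts 1/10 s, in which the tool goes at most 50 mm and 8.59 degrees, less where a joint would pass 70% of its speed; a pose out of reach is approached as far as the arm can. A call is refused whole if a number of a shift passes 1 or a number of a turn 1, either way. A call with a gripper value outside its range is refused whole. The fingers move at their own pace and stop on an object; "newtons" is the grip in N (left out, the last holds). Time passes only in rows, so rows that do not move let the fingers close. It gives the time, the measured TCP pose, the force and the opening at its end, in the units of the state.
- get_obs(): the state, without advancing time (a new reading comes with each control period).
- camera(name): name is "scene" or "top"; returns a dict with "image" (400x640x3 uint8, red, green, blue), "intrinsics" (3x3 intrinsics, pixels), "R" (3x3) and "t" (3): a world point X has camera coordinates R X + t. Camera axes: x right, y down, z forward; pixel columns grow to the right and rows downward; lengths in m; the calibration is good to about 2 mm. A picture is of the moment at which its call begins. There is no depth.
- close_job(): hands the job in, once; it reports no verdict.
The state is a dict: "clock": time; "qpos": joint angles; "dq": joint speeds; "joint_efforts": joint torques, N m; "position": TCP position; "tcp_rot": TCP orientation; "ft_force": force on the tool from outside, world axes, zero at the start; "moment": the same for the moment, N m; "gripper_width": finger opening in m.
Only numpy, scipy, OpenCV 4.12 (cv2) and the standard library are available. Lean on these libraries where they do the work, as an engineer would, in place of code of your own. Each camera call takes 0.05 s, during which the arm holds its last target. There are 200 camera calls.

## Working session

There is one attempt and no reset: what is moved stays moved. The work goes in short steps, Python scripts to look and compute and a tool call to move; the robot and the scene stay as the last step left them, time stands still between calls to the robot, and variables do not carry over. Pictures are saved under pics/ and viewed, about 12 in all and at most 16, crops included, and the job is handed in when it is done.

Besides the shell and the picture viewer there is one more tool, called after "Call:" as name(argument=value, ...) on one line, values as JSON. jog_arm: Moves the arm, as the interface text tells. Its arguments: {"type":"object","properties":{"series":{"type":"array"},"newtons":{"type":"number"}},"required":["series"]}

```bash
mkdir -p pics; ls; python3 - <<'E'
from station import *
import cv2
for n in("scene","top"):
    c=camera(n); cv2.imwrite(f"pics/{n}0.png",c["image"][:,:,::-1]); print(n,c["intrinsics"],c["R"],c["t"])
print(get_obs())
E
```

```text
pics
scene [[485.00874391   0.         326.81779194]
 [  0.         485.00874391 196.5983491 ]
 [  0.           0.           1.        ]] [[-0.04327288  0.99900693  0.01061213]
 [ 0.78730561  0.04063816 -0.61522224]
 [-0.61504254 -0.01826745 -0.78828229]] [ 0.00509622 -0.40732597  1.71827678]
top [[414.00914523   0.         328.59761933]
 [  0.         414.00914523 204.69266373]
 [  0.           0.           1.        ]] [[-9.39417967e-04 -9.99674885e-01 -2.54802146e-02]
 [-9.80654111e-01  5.90860869e-03 -1.95659405e-01]
 [ 1.95746346e-01  2.48034712e-02 -9.80340837e-01]] [0.02356243 0.57028967 0.96813293]
{'clock': 0.1, 'qpos': array([-1.22124961,  0.5370901 , -0.00444192,  1.53877934,  0.00260055,
        1.067292  , -0.07121045]), 'dq': array([ 4.28180908e-04, -3.54471481e-03, -1.33471319e-03, -3.32819989e-03,
       -9.36931648e-04, -6.18276441e-05,  1.60214510e-04]), 'joint_efforts': array([ 2.79458982e-03, -5.84558380e+01,  1.05208475e+00, -2.59775376e+01,
        1.26839176e-02,  4.49191386e-03,  2.39217371e-06]), 'position': array([0.26229852, 0.59410302, 0.23049891]), 'tcp_rot': array([-3.06833329,  1.56923331, -1.9132193 ]), 'ft_force': array([-0.58174098, -0.72334196, -0.27518572]), 'moment': array([0.02439309, 0.02654605, 0.03467675]), 'gripper_width': 0.08563162943425544}
```

View pics/scene0.png

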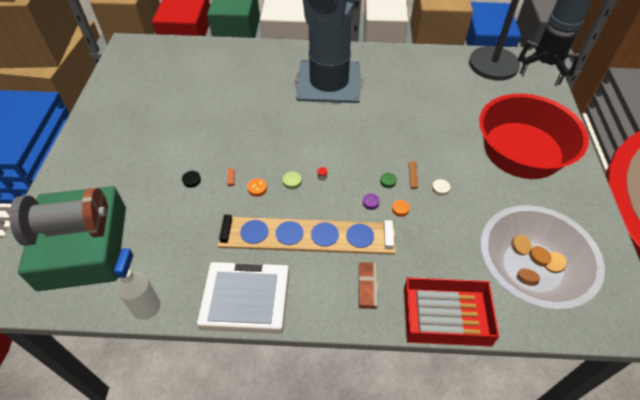

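View pics/top0.png

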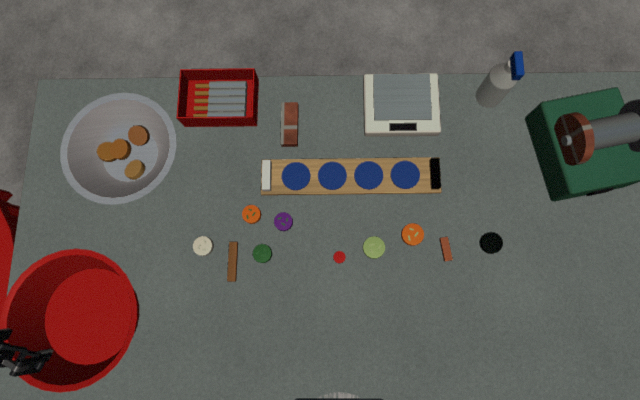

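White bar is at the left in the top view, (266,175), so large y: pad_a takes white, then b light, c mid, d dark. The black bar is at (435,173).

Candidates in the top view:
- **White:** (203,246).
- **Light:** (374,247). The look-alike is the orange disc at (413,234).
- **Mid:** (262,253). The look-alikes are orange (251,214) and purple (284,222).
- **Dark:** (490,243).
- **Not cores for this job:** the red piece at (339,257) and the brown sticks.

```bash
cat > h.py <<'E'
from station import *
import numpy as np, cv2
from scipy.spatial.transform import Rotation as Rn
def masks(im):
    h=cv2.cvtColor(im,cv2.COLOR_RGB2HSV); H,S,V=[h[...,i].astype(int) for i in range(3)]
    return dict(white=(V>150)&(S<60), light=(H>28)&(H<48)&(S>85)&(V>90), mid=(H>45)&(H<75)&(S>110)&(V>25)&(V<140),
      dark=(V<40)&(S<120), pad=(H>105)&(H<125)&(S>130)&(V>60), orange=(H<20)&(S>170)&(V>130),purple=(H>125)&(H<160)&(S>90),
      brown=(H<20)&(S>90)&(V<=175)&(V>60))
def blobs(im,k,lo=60,hi=1500):
    m=cv2.morphologyEx(masks(im)[k].astype(np.uint8),cv2.MORPH_CLOSE,np.ones((3,3)))
    n,_,st,ce=cv2.connectedComponentsWithStats(m)
    return [(ce[i],st[i]) for i in range(1,n) if lo<st[i,4]<hi]
def ray(c,uv):
    d=c["R"].T@np.linalg.solve(c["intrinsics"],[uv[0],uv[1],1]); return -c["R"].T@c["t"],d/np.linalg.norm(d)
def plane(c,uv,z):
    o,d=ray(c,uv); return o+d*(z-o[2])/d[2]
def tri(c1,u1,c2,u2):
    o,d=ray(c1,u1);p,e=ray(c2,u2); s=np.linalg.lstsq(np.c_[d,-e],p-o,rcond=None)[0]
    a,b=o+s[0]*d,p+s[1]*e; return (a+b)/2,np.linalg.norm(a-b)
def px(c,X):
    v=c["intrinsics"]@(c["R"]@np.array(X)+c["t"]); return v[:2]/v[2]
def rot(o): return Rn.from_euler('xyz',o["tcp_rot"])
E
python3 - <<'E'
from h import *
S,T=camera("scene"),camera("top")
for k in masks(T["image"]):
    bs=blobs(S["image"],k,25,2500)
    for u,st in blobs(T["image"],k):
        if not(150<u[0]<520 and 130<u[1]<290): continue
        P=plane(T,u,.009 if k!="pad" else .014); q=px(S,P)
        b=min(bs,key=lambda b:np.hypot(*(b[0]-q)),default=None)
        print(k,u.round(1),st.tolist(),"plane",P.round(4), end=" ")
        if b is not None and np.hypot(*(b[0]-q))<12:
            X,e=tri(T,u,S,b[0]); print("tri",X.round(4),"err",round(e,4))
        else: print("none")
print(rot(get_obs()).as_matrix().round(3))
i=T["image"][140:290,180:520,::-1]; cv2.imwrite("pics/crop.png",cv2.resize(i,None,fx=2.3,fy=2.3,interpolation=cv2.INTER_CUBIC))
E
```

```text
white [265.5 174. ] [261, 160, 9, 29, 233] plane [0.6635 0.1895 0.009 ] none
white [201.8 245.5] [193, 236, 19, 19, 274] plane [0.4752 0.3479 0.009 ] none
light [373.5 247. ] [363, 237, 22, 21, 366] plane [ 0.4699 -0.0909  0.009 ] tri [ 0.4694 -0.0891  0.0141] err 0.0026
mid [262.  253.1] [253, 245, 19, 18, 244] plane [0.4553 0.1923 0.009 ] tri [0.4549 0.1935 0.0129] err 0.0037
dark [435.2 173. ] [430, 158, 11, 31, 237] plane [ 0.6626 -0.256   0.009 ] tri [ 0.6559 -0.2484  0.0324] err 0.0039
dark [490.7 242.5] [480, 233, 23, 20, 367] plane [ 0.4802 -0.3859  0.009 ] tri [ 0.4799 -0.3839  0.011 ] err 0.0024
pad [295.6 175.9] [282, 163, 28, 27, 581] plane [0.6565 0.1091 0.014 ] tri [0.6559 0.1103 0.0162] err 0.0029
pad [331.9 175.4] [319, 163, 27, 26, 575] plane [0.657  0.0139 0.014 ] tri [0.6557 0.0156 0.0183] err 0.0036
pad [368.3 174.9] [355, 162, 28, 27, 586] plane [ 0.6575 -0.0812  0.014 ] tri [ 0.6566 -0.0796  0.0169] err 0.0028
pad [404.8 174.5] [391, 162, 28, 26, 586] plane [ 0.658  -0.1761  0.014 ] tri [ 0.6575 -0.1746  0.0156] err 0.0023
orange [250.7 213.6] [242, 205, 18, 18,
[... 408 characters left out ...]
] err 0.0022
brown [290.3 136.6] [284, 129, 14, 18, 218] plane [0.7672 0.1257 0.009 ] tri [0.7608 0.1242 0.0259] err 0.0012
brown [251.5 213.6] [242, 205, 19, 19, 230] plane [0.5575 0.2228 0.009 ] tri [ 0.5605  0.2259 -0.0082] err 0.0011
brown [411.4 233.9] [401, 223, 23, 23, 321] plane [ 0.5028 -0.1877  0.009 ] tri [ 0.5054 -0.1888 -0.0124] err 0.0053
brown [445.8 248.6] [440, 237, 13, 24, 204] plane [ 0.4652 -0.2725  0.009 ] none
brown [232.  261.3] [227, 242, 11, 40, 351] plane [0.4347 0.2683 0.009 ] tri [0.4346 0.2693 0.0104] err 0.0027
brown [338.9 256.6] [333, 251, 13, 13, 125] plane [ 0.4459 -0.0032  0.009 ] none
[[-0.    -0.915  0.404]
 [-0.001  0.404  0.915]
 [-1.    -0.    -0.001]]
```

View pics/crop.png

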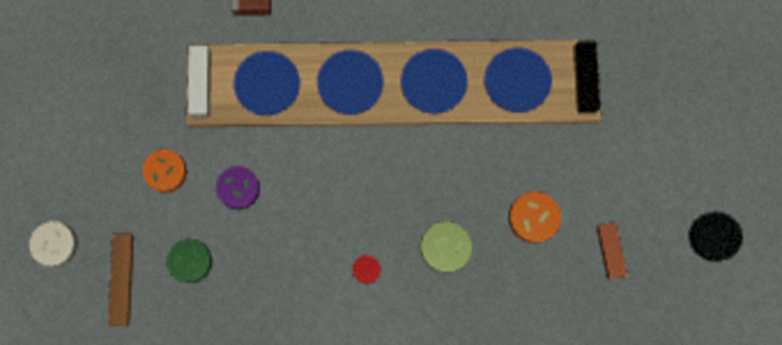

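The crop confirms the choice. The four plain cores are off-white (52,243), yellow-green (446,246), green (189,260) and black (715,236). The orange and purple discs carry flecks. The white bar is at the left end of the row and the black bar at the right. Next is a route planner, which only prints numbers, and a check of the bowl rim height.

```bash
cat > go.py <<'E'
# usage: go.py x y z [jaw yaw deg]  -> rows to get there, in the tool's axes
import sys; from h import *
o=get_obs(); a=list(map(float,sys.argv[1:])); R=rot(o); d=np.array(a[:3])-o["position"]
yaw=np.radians(a[3] if len(a)>3 else 0); z=np.array([np.cos(yaw),np.sin(yaw),0])
G=Rn.from_matrix(np.c_[[0,0,-1],np.cross(z,[0,0,-1]),z]); w=(R.inv()*G).as_rotvec(degrees=True)
b=R.inv().apply(d); n=int(max(np.ceil(np.abs(b).max()/.03),np.ceil(np.abs(w).max()/8),np.ceil(np.linalg.norm(d)/.045),1))
print("t",round(o["clock"],2),"pos",o["position"].round(4),"F",o["ft_force"].round(1),"w",round(o["gripper_width"],4),"rotleft",w.round(1),"d",d.round(4))
while 1:
    L=[]
    for i in range(n):
        Ri=R*Rn.from_rotvec(w*i/n,degrees=True); L.append(np.r_[Ri.inv().apply(d/n)/.03,w/n/8])
    if np.abs(L).max()<=1: break
    n+=1
for r in L: print((r.round(2)+0).tolist())
E
python3 go.py .475 .348 .23; python3 - <<'E'
from h import *
S,T=camera("scene"),camera("top")
print("rim",tri(T,(137,315),S,(481,128)))
# white core in the scene image
for b in blobs(S["image"],"white",25,800): print(b[0].round(1),b[1])
print(px(S,[.475,.347,.009]),S["image"][187,441],T["image"][245,202])
E
```

```text
t 0.2 pos [0.2624 0.5943 0.2308] F [ 0.1 -0.8  0. ] w 0.0856 rotleft [66.2 -0.1  0. ] d [ 0.2126 -0.2463 -0.0008]
[0.0, -0.89, -0.42, 0.75, 0.0, 0.0]
[0.0, -0.93, -0.33, 0.75, 0.0, 0.0]
[0.0, -0.96, -0.23, 0.75, 0.0, 0.0]
[0.0, -0.98, -0.13, 0.75, 0.0, 0.0]
[0.0, -0.99, -0.02, 0.75, 0.0, 0.0]
[0.0, -0.98, 0.08, 0.75, 0.0, 0.0]
[0.0, -0.97, 0.18, 0.75, 0.0, 0.0]
[0.0, -0.94, 0.28, 0.75, 0.0, 0.0]
[0.0, -0.91, 0.38, 0.75, 0.0, 0.0]
[0.0, -0.86, 0.47, 0.75, 0.0, 0.0]
[0.0, -0.81, 0.56, 0.75, 0.0, 0.0]
rim (array([0.30772875, 0.46403718, 0.09317022]), np.float64(0.007291502296000218))
[89.3 12. ] [ 80   0  21  35 190]
[492.4   0.7] [470   0  41   3  88]
[519.1   5.3] [517   0   6  13  30]
[595.2 140.7] [583 113  25  57 261]
[ 85.8 199.1] [ 82 198   9   4  26]
[614.4 384.7] [580 364  60  36 756]
[440.55741772 188.0869585 ] [248 243 224] [179 173 151]
```

Call:
jog_arm(series=[[[0,-0.9,-0.4,0.75,0,0,1],[0,-0.95,-0.3,0.75,0,0,1],[0,-0.95,-0.2,0.75,0,0,1],[0,-1,-0.1,0.75,0,0,1],[0,-1,0,0.75,0,0,1]]], newtons=30)

```text
clock: 0.8
position: [0.3597, 0.485, 0.23]
tcp_rot: [2.01, 1.566, 2.632]
ft_force: [-0.2, 0.4, 0.2]
gripper_width: 0.0857
```

Call:
jog_arm(series=[[[0,-1,0.1,0.75,0,0,1],[0,-0.95,0.2,0.75,0,0,1],[0,-0.95,0.3,0.75,0,0,1],[0,-0.9,0.4,0.75,0,0,1],[0,-0.85,0.5,0.75,0,0,1]]])

```text
clock: 1.3
position: [0.4606, 0.3683, 0.2297]
tcp_rot: [2.364, 1.566, 2.441]
ft_force: [-0.1, -0.2, -0.3]
gripper_width: 0.0852
```

```bash
python3 go.py .475 .348 .1; python3 - <<'E'
from h import *
S,T=camera("scene"),camera("top")
m=(S["image"].min(2)>185).astype(np.uint8); n,_,st,ce=cv2.connectedComponentsWithStats(m)
for i in range(1,n):
    if np.hypot(*(ce[i]-[441,187]))<15: print(ce[i],st[i],tri(T,(201.8,245.5),S,ce[i]))
E
```

```text
t 1.3 pos [0.4606 0.3683 0.2297] F [-0.1 -0.2 -0.3] w 0.0852 rotleft [ 4.4 -0.2 -0.2] d [ 0.0144 -0.0203 -0.1297]
[0.86, -0.15, 0.09, 0.11, 0.0, 0.0]
[0.86, -0.14, 0.09, 0.11, 0.0, 0.0]
[0.86, -0.14, 0.09, 0.11, 0.0, 0.0]
[0.86, -0.14, 0.09, 0.11, 0.0, 0.0]
[0.86, -0.14, 0.09, 0.11, 0.0, 0.0]
[441.09411765 185.28823529] [433 179  17  13 170] (array([0.47404972, 0.34534189, 0.0202491 ]), np.float64(0.0022131902183193993))
```

Call:
jog_arm(series=[[[0.9,-0.15,0.1,0.12,0,0,1],[0.9,-0.15,0.1,0.12,0,0,1],[0.9,-0.15,0.1,0.12,0,0,1],[0.9,-0.15,0.1,0.12,0,0,1],[0.9,-0.12,0.05,0.1,0,0,1]]])

```text
clock: 1.9
position: [0.4803, 0.349, 0.0953]
tcp_rot: [1.082, 1.559, 1.076]
ft_force: [-0.5, -0.0, -0.4]
gripper_width: 0.0853
```

```bash
python3 go.py .4746 .3466 .003
```

```text
t 1.9 pos [0.4803 0.349  0.0953] F [-0.5 -0.  -0.4] w 0.0853 rotleft [-0.3  0.3 -0.6] d [-0.0057 -0.0024 -0.0923]
[0.77, -0.03, -0.05, -0.01, 0.01, -0.02]
[0.77, -0.03, -0.05, -0.01, 0.01, -0.02]
[0.77, -0.02, -0.05, -0.01, 0.01, -0.02]
[0.77, -0.02, -0.05, -0.01, 0.01, -0.02]
```

Call:
jog_arm(series=[[[0.8,-0.03,-0.06,0,0,-0.07,1],[0.8,-0.03,-0.06,0,0,0,1],[0.8,-0.02,-0.06,0,0,0,1],[0.6,0,0,0,0,0,1],[0,0,0,0,0,0,1]]])

```text
clock: 2.4
position: [0.4705, 0.3486, -0.0022]
tcp_rot: [-2.216, 1.569, -2.215]
ft_force: [-1.0, -0.1, -0.0]
gripper_width: 0.0856
```

```bash
python3 go.py .4746 .3466 .003
```

```text
t 2.4 pos [ 0.4705  0.3486 -0.0022] F [-1.  -0.1 -0. ] w 0.0856 rotleft [ 0.1 -0.1  0.1] d [ 0.0041 -0.002   0.0052]
[-0.17, -0.07, 0.14, 0.01, -0.01, 0.01]
```

Call:
jog_arm(series=[[[-0.2,-0.07,0.14,0,0,0,1],[0,0,0,0,0,0,-0.1],[0,0,0,0,0,0,-0.4],[0,0,0,0,0,0,-0.4],[0,0,0,0,0,0,-0.4]]])

```text
clock: 2.9
position: [0.4768, 0.3489, 0.0084]
tcp_rot: [0.789, 1.567, 0.792]
ft_force: [-1.1, -0.9, -1.2]
gripper_width: 0.0482
```

Call:
jog_arm(series=[[[0,0,0,0,0,0,-0.4],[0,0,0,0,0,0,-0.4]]])

```text
clock: 3.1
position: [0.4769, 0.3491, 0.0088]
tcp_rot: [0.787, 1.566, 0.79]
ft_force: [-0.7, -0.1, -0.0]
gripper_width: 0.0486
```

```bash
python3 go.py .6562 .1097 .08; python3 - <<'E'
from h import *
S=camera("scene");T=camera("top")
cv2.imwrite("pics/g1.png",np.hstack([cv2.resize(S["image"][110:260,360:500],None,fx=2.8,fy=2.8),cv2.resize(T["image"][170:320,130:270],None,fx=2.8,fy=2.8)])[...,::-1])
E
```

```text
t 3.1 pos [0.4769 0.3491 0.0088] F [-0.7 -0.1 -0. ] w 0.0486 rotleft [ 0.2  0.2 -0.2] d [ 0.1793 -0.2394  0.0712]
[-0.3, -1.0, 0.75, 0.0, 0.0, 0.0]
[-0.3, -1.0, 0.75, 0.0, 0.0, 0.0]
[-0.3, -1.0, 0.75, 0.0, 0.0, 0.0]
[-0.3, -1.0, 0.75, 0.0, 0.0, 0.0]
[-0.3, -1.0, 0.75, 0.0, 0.0, 0.0]
[-0.3, -1.0, 0.75, 0.0, 0.0, 0.0]
[-0.3, -1.0, 0.75, 0.0, 0.0, 0.0]
[-0.3, -1.0, 0.75, 0.0, 0.0, 0.0]
```

View pics/g1.png

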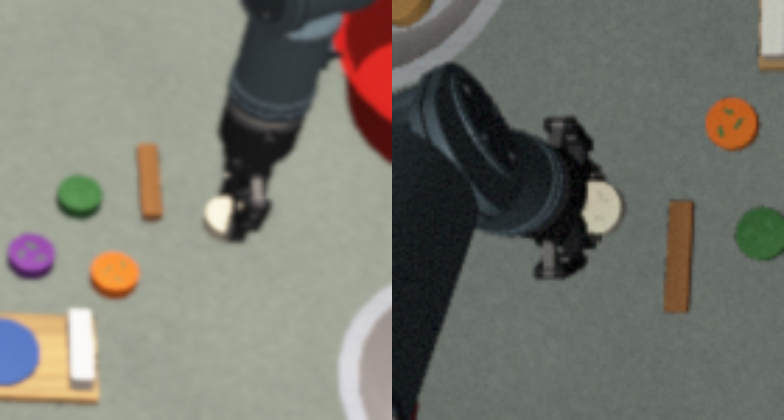

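The grip is on the white core, but high, with the TCP at z 8.8 mm. I'll reopen, go lower and regrip.

Call:
jog_arm(series=[[[0,0,0,0,0,0,0.6],[0,0,0,0,0,0,0.6],[0.25,-0.07,-0.05,0,0,0,0.6],[0,0,0,0,0,0,0.6],[0,0,0,0,0,0,0.6]]])

```text
clock: 3.7
position: [0.4752, 0.3467, 0.0002]
tcp_rot: [0.777, 1.566, 0.78]
ft_force: [-0.2, -0.2, -0.3]
gripper_width: 0.0682
```

```bash
python3 go.py .4755 .3466 .002
```

```text
t 3.7 pos [4.752e-01 3.467e-01 2.000e-04] F [-0.2 -0.2 -0.3] w 0.0682 rotleft [ 0.2  0.2 -0.2] d [ 0.0003 -0.0001  0.0018]
[-0.06, 0.0, 0.01, 0.02, 0.02, -0.02]
```

Call:
jog_arm(series=[[[-0.07,0,0,0,0,0,-0.4],[0,0,0,0,0,0,-0.4],[0,0,0,0,0,0,-0.4],[0,0,0,0,0,0,-0.4],[0,0,0,0,0,0,-0.4]]])

```text
clock: 4.2
position: [0.4753, 0.3468, 0.0032]
tcp_rot: [0.805, 1.566, 0.808]
ft_force: [-0.2, 0.1, -0.5]
gripper_width: 0.0486
```

Call:
jog_arm(series=[[[-0.5,0,0,0,0,0,-0.4],[-1,0,0,0,0,0,-0.4],[-1,0,0,0,0,0,-0.4],[-0.4,-0.3,0.2,0,0,0,-0.4],[0,-1,0.75,0,0,0,-0.4]]])

```text
clock: 4.7
position: [0.5007, 0.3118, 0.0952]
tcp_rot: [1.505, 1.565, 1.517]
ft_force: [0.6, 0.1, -2.0]
gripper_width: 0.049
```

Call:
jog_arm(series=[[[0,-1,0.75,0,0,0,-0.4],[0,-1,0.75,0,0,0,-0.4],[0,-1,0.75,0,0,0,-0.4],[0,-1,0.75,0,0,0,-0.4],[0,-0.8,0.6,0,0,0,-0.4]]])

```text
clock: 5.2
position: [0.6159, 0.159, 0.097]
tcp_rot: [0.968, 1.564, 0.98]
ft_force: [0.4, 0.4, -1.0]
gripper_width: 0.0482
```

```bash
python3 go.py .6562 .1097 .05
```

```text
t 5.2 pos [0.6159 0.159  0.097 ] F [ 0.4  0.4 -1. ] w 0.0482 rotleft [ 0.7  0.2 -0.3] d [ 0.0403 -0.0493 -0.047 ]
[0.78, -0.83, 0.66, 0.04, 0.01, -0.02]
[0.78, -0.83, 0.66, 0.04, 0.01, -0.02]
```

Call:
jog_arm(series=[[[0,-0.85,0.65,0,0,0,-0.4],[0.5,-0.75,0.6,0.05,0,0,-0.4],[0.9,0,0,0,0,0,-0.4],[0,0,0,0,0,0,-0.4],[0,0,0,0,0,0,-0.4]]])

```text
clock: 5.7
position: [0.6596, 0.0955, 0.0559]
tcp_rot: [-0.11, 1.563, -0.117]
ft_force: [0.8, -1.0, -0.6]
gripper_width: 0.0485
```

```bash
python3 go.py .6562 .1097 .022
```

```text
t 5.7 pos [0.6596 0.0955 0.0559] F [ 0.8 -1.  -0.6] w 0.0485 rotleft [-0.4  0.4  0.1] d [-0.0034  0.0142 -0.0339]
[0.56, 0.24, -0.06, -0.03, 0.03, 0.0]
[0.56, 0.24, -0.06, -0.03, 0.03, 0.0]
```

Call:
jog_arm(series=[[[0.3,0.47,-0.1,0,0.05,0,-0.4],[0.4,0,0,0,0,0,-0.4],[0,0,0,0,0,0,-0.4],[0,0,0,0,0,0,-0.4]]])

```text
clock: 6.1
position: [0.6565, 0.1147, 0.0357]
tcp_rot: [0.703, 1.568, 0.7]
ft_force: [0.1, 0.1, -0.9]
gripper_width: 0.0486
```

```bash
python3 go.py .6562 .1097 .0192; python3 - <<'E'
from h import *
S=camera("scene");T=camera("top")
cv2.imwrite("pics/p1.png",np.hstack([cv2.resize(S["image"][180:280,290:420],None,fx=3,fy=3),cv2.resize(T["image"][130:230,230:360],None,fx=3,fy=3)])[...,::-1])
E
```

```text
t 6.1 pos [0.6565 0.1147 0.0357] F [ 0.1  0.1 -0.9] w 0.0486 rotleft [-0.2  0.1 -0.1] d [-0.0003 -0.005  -0.0165]
[0.55, -0.17, -0.01, -0.02, 0.01, -0.01]
```

View pics/p1.png

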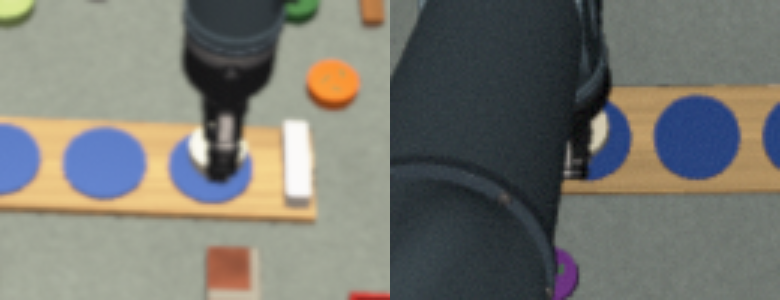

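The picture shows the white core held above pad_a, at (215,145) in the left crop, clear of the bar. Lowering with a small y correction.

Call:
jog_arm(series=[[[0.2,-0.17,0,0,0,0,-0.4],[0.15,0,0,0,0,0,-0.4],[0,0,0,0,0,0,-0.4],[0,0,0,0,0,0,-0.4],[0,0,0,0,0,0,-0.4]]])

```text
clock: 6.7
position: [0.657, 0.1072, 0.0251]
tcp_rot: [0.218, 1.568, 0.213]
ft_force: [0.1, -0.2, -1.1]
gripper_width: 0.0486
```

```bash
python3 go.py .6562 .1097 .0192
```

```text
t 6.7 pos [0.657  0.1072 0.0251] F [ 0.1 -0.2 -1.1] w 0.0486 rotleft [-0.3  0.2 -0. ] d [-0.0008  0.0025 -0.0059]
[0.2, 0.08, -0.03, -0.04, 0.02, 0.0]
```

Call:
jog_arm(series=[[[0.08,0.06,-0.02,0,0,0,-0.4],[0,0,0,0,0,0,-0.4],[0.07,0,0,0,0,0,-0.4],[0,0,0,0,0,0,-0.4],[0,0,0,0,0,0,-0.4]]])

```text
clock: 7.2
position: [0.6566, 0.1095, 0.0204]
tcp_rot: [0.265, 1.567, 0.26]
ft_force: [0.0, 0.1, -0.5]
gripper_width: 0.0487
```

```bash
python3 go.py .6562 .1097 .0192
```

```text
t 7.2 pos [0.6566 0.1095 0.0204] F [ 0.   0.1 -0.5] w 0.0487 rotleft [-0.3  0.2 -0.1] d [-0.0004  0.0002 -0.0012]
[0.04, 0.01, -0.01, -0.03, 0.02, -0.01]
```

Call:
jog_arm(series=[[[0.05,0,0,0,0,0,-0.4],[0,0,0,0,0,0,-0.4],[0,0,0,0,0,0,-0.4]]])

```text
clock: 7.5
position: [0.6568, 0.1095, 0.0189]
tcp_rot: [0.256, 1.567, 0.252]
ft_force: [0.0, -0.5, -0.4]
gripper_width: 0.0486
```

```bash
python3 go.py .6562 .1097 .0192
```

```text
t 7.5 pos [0.6568 0.1095 0.0189] F [ 0.  -0.5 -0.4] w 0.0486 rotleft [-0.3  0.2 -0.1] d [-0.0006  0.0002  0.0003]
[-0.01, 0.01, -0.02, -0.03, 0.03, -0.01]
```

Call:
jog_arm(series=[[[0.03,0,0,0,0,0,-0.4],[0,0,0,0,0,0,-0.4],[0,0,0,0,0,0,-0.4]]])

```text
clock: 7.8
position: [0.6571, 0.1095, 0.019]
tcp_rot: [0.31, 1.567, 0.305]
ft_force: [0.3, -0.1, -1.6]
gripper_width: 0.0485
```

```bash
python3 go.py .6562 .1097 .0192
```

```text
t 7.8 pos [0.6571 0.1095 0.019 ] F [ 0.3 -0.1 -1.6] w 0.0485 rotleft [-0.3  0.2 -0.1] d [-0.0009  0.0002  0.0002]
[-0.01, 0.01, -0.03, -0.03, 0.03, -0.01]
```

Call:
jog_arm(series=[[[0.06,0,0,0,0,0,-0.4],[0,0,0,0,0,0,-0.4],[0,0,0,0,0,0,-0.4]]])

```text
clock: 8.1
position: [0.6575, 0.1095, 0.0191]
tcp_rot: [0.384, 1.566, 0.379]
ft_force: [-0.3, -0.6, -1.0]
gripper_width: 0.0486
```

```bash
python3 go.py .6562 .1097 .0192
```

```text
t 8.1 pos [0.6575 0.1095 0.0191] F [-0.3 -0.6 -1. ] w 0.0486 rotleft [-0.3  0.3 -0.1] d [-0.0013  0.0002  0.0001]
[0.0, 0.01, -0.04, -0.04, 0.03, -0.01]
```

z holds at 19.0 mm however much I press down, and 19.2 mm was expected at contact, so the core is seated. Releasing.

Call:
jog_arm(series=[[[0,0,-0.03,0,0,0,0],[0,0,0,0,0,0,0.6],[0,0,0,0,0,0,0.6],[0,0,0,0,0,0,0.6],[-0.3,0,0,0,0,0,0.6]]])

```text
clock: 8.6
position: [0.6553, 0.1094, 0.0265]
tcp_rot: [0.57, 1.569, 0.566]
ft_force: [-0.5, -0.1, -0.2]
gripper_width: 0.0685
```

Call:
jog_arm(series=[[[-0.8,0,0,0,0,0,0.6],[-1,0,0,0,0,0,0.6],[-0.6,0.2,-0.4,0,0,0,0.6],[0,0.4,-1,0,0,0,0.6],[0,0.4,-1,0,0,0,0.6]]])

```text
clock: 9.1
position: [0.5872, 0.1373, 0.1055]
tcp_rot: [0.072, 1.56, 0.062]
ft_force: [-0.6, 1.1, -0.4]
gripper_width: 0.0678
```

Call:
jog_arm(series=[[[0,0.4,-1,0,0,0,0.6],[0,0.4,-1,0,0,0,0.6],[0,0.4,-1,0,0,0,0.6],[0,0.4,-0.9,0,0,0,0.6],[0,0,0,0,0,0,0.6]]])

```text
clock: 9.6
position: [0.4641, 0.1904, 0.1081]
tcp_rot: [0.356, 1.557, 0.349]
ft_force: [0.3, 0.3, -0.3]
gripper_width: 0.0681
```

```bash
cat > chk.py <<'E'
from h import *
S,T=camera("scene"),camera("top"); A=(T["image"].min(2)>120)
def comp(im,thr,near,r,inv=False):
    m=((im.max(2)<thr) if inv else (im.min(2)>thr)).astype(np.uint8); n,_,st,ce=cv2.connectedComponentsWithStats(m)
    return [(ce[i].round(1),int(st[i,4])) for i in range(1,n) if np.hypot(*(ce[i]-near))<r and st[i,4]>20]
for n,p in dict(a=(.6562,.1097),b=(.6564,.0148),c=(.657,-.0804),d=(.6578,-.1754)).items():
    for N,c in(("T",T),("S",S)):
        q=px(c,[*p,.025]); best=[]
        for k in("light","mid","dark"):
            best+=[(k,plane(c,b[0],.025)[:2].round(4),int(b[1][4])) for b in blobs(c["image"],k,60,900) if np.hypot(*(b[0]-q))<14]
        best+=[("white",plane(c,u,.025)[:2].round(4),a) for u,a in comp(c["image"],110 if N=="T" else 190,q,9)]
        print(n,N,"pad",p,best)
E
python3 chk.py; python3 go.py .4551 .1929 .08; python3 -c "
from h import *
T=camera('top');S=camera('scene')
cv2.imwrite('pics/p2.png',np.hstack([cv2.resize(S['image'][150:280,290:460],None,fx=2.3,fy=2.3),cv2.resize(T['image'][140:270,190:360],None,fx=2.3,fy=2.3)])[...,::-1])"
```

```text
a T pad (0.6562, 0.1097) [('white', array([0.6604, 0.1094]), 281)]
a S pad (0.6562, 0.1097) [('white', array([0.6494, 0.1116]), 231)]
b T pad (0.6564, 0.0148) []
b S pad (0.6564, 0.0148) []
c T pad (0.657, -0.0804) []
c S pad (0.657, -0.0804) []
d T pad (0.6578, -0.1754) []
d S pad (0.6578, -0.1754) []
t 9.7 pos [0.4682 0.1888 0.1087] F [ 0.8  0.6 -0.5] w 0.0682 rotleft [-0.6  1.  -0.3] d [-0.0131  0.0041 -0.0287]
[0.95, 0.13, -0.45, -0.08, 0.12, -0.03]
```

View pics/p2.png

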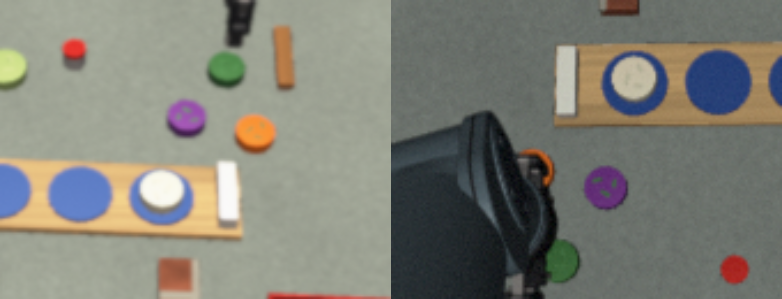

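The picture shows the white core flat on pad_a at (160,190) left and (633,78) right, centred within about 1–2 mm once the top-face height is allowed for. The gripper is now near the green core at (227,68) left.

Call:
jog_arm(series=[[[0.7,0.12,-0.42,0,0.1,0,0.6],[0.5,0,0,0,0,0,0.6],[0,0,0,0,0,0,0.6],[0,0,0,0,0,0,0.6],[0,0,0,0,0,0,0.6]]])

```text
clock: 10.3
position: [0.464, 0.1893, 0.0732]
tcp_rot: [0.445, 1.56, 0.424]
ft_force: [1.1, -0.6, 0.3]
gripper_width: 0.0683
```

```bash
python3 go.py .4555 .1929 .0025
```

```text
t 10.3 pos [0.464  0.1893 0.0732] F [ 1.1 -0.6  0.3] w 0.0683 rotleft [-1.2  0.6 -0.3] d [-0.0085  0.0036 -0.0707]
[0.78, 0.03, -0.1, -0.05, 0.02, -0.01]
[0.79, 0.04, -0.1, -0.05, 0.02, -0.01]
[0.79, 0.04, -0.1, -0.05, 0.02, -0.01]
```

Call:
jog_arm(series=[[[0.7,0.12,-0.28,-0.15,0.07,0,0.6],[0.7,0,0,0,0,0,0.6],[0.3,0,0,0,0,0,0.6],[0,0,0,0,0,0,0.6],[0,0,0,0,0,0,0.6]]])

```text
clock: 10.8
position: [0.4607, 0.194, 0.0245]
tcp_rot: [0.804, 1.56, 0.802]
ft_force: [-0.4, -0.9, -0.4]
gripper_width: 0.0682
```

```bash
python3 go.py .4555 .1929 .0025
```

```text
t 10.8 pos [0.4607 0.194  0.0245] F [-0.4 -0.9 -0.4] w 0.0682 rotleft [-0.1  0.4 -0.4] d [-0.0052 -0.0011 -0.022 ]
[0.73, -0.04, -0.18, -0.01, 0.05, -0.06]
```

Call:
jog_arm(series=[[[0.1,-0.04,-0.2,0,0.05,-0.06,0.6],[0.3,0,0,0,0,0,0.6],[0.3,0,0,0,0,0,0.6],[0,0,0,0,0,0,0.6],[0,0,0,0,0,0,0.6]]])

```text
clock: 11.3
position: [0.4555, 0.1933, 0.0036]
tcp_rot: [0.034, 1.568, 0.032]
ft_force: [-0.1, -0.4, 0.3]
gripper_width: 0.0685
```

```bash
python3 go.py .4555 .1929 .0025
```

```text
t 11.3 pos [0.4555 0.1933 0.0036] F [-0.1 -0.4  0.3] w 0.0685 rotleft [-0.1  0.2 -0. ] d [-0.     -0.0004 -0.0011]
[0.04, -0.01, 0.0, -0.01, 0.02, 0.0]
```

Call:
jog_arm(series=[[[0.05,0,0,0,0,0,-0.4],[0,0,0,0,0,0,-0.4],[0,0,0,0,0,0,-0.4],[0,0,0,0,0,0,-0.4],[0,0,0,0,0,0,-0.4]]])

```text
clock: 11.8
position: [0.4556, 0.1932, 0.0022]
tcp_rot: [0.046, 1.568, 0.045]
ft_force: [0.4, -0.3, -0.9]
gripper_width: 0.0463
```

Call:
jog_arm(series=[[[-0.5,0,0,0,0,0,-0.4],[-1,0,0,0,0,0,-0.4],[-1,0,0,0,0,0,-0.4],[-0.4,-0.3,0.2,0,0,0,-0.4],[0,-1,0.75,0,0,0,-0.4]]])

```text
clock: 12.3
position: [0.4812, 0.1579, 0.0955]
tcp_rot: [1.699, 1.568, 1.705]
ft_force: [1.5, -0.3, -1.1]
gripper_width: 0.0466
```

Call:
jog_arm(series=[[[0,-1,0.75,0,0,0,-0.4],[0,-1,0.75,0,0,0,-0.4],[0,-1,0.75,0,0,0,-0.4],[0,-1,0.75,0,0,0,-0.4],[0,-1,0.75,0,0,0,-0.4]]])

```text
clock: 12.8
position: [0.5993, 0.005, 0.1026]
tcp_rot: [0.804, 1.563, 0.815]
ft_force: [-0.2, 0.8, -0.0]
gripper_width: 0.0467
```

Call:
jog_arm(series=[[[0,-1,0.75,0,0,0,-0.4],[0,-0.7,0.5,0,0,0,-0.4],[0,0,0,0,0,0,-0.4],[0,0,0,0,0,0,-0.4],[0,0,0,0,0,0,-0.4]]])

```text
clock: 13.3
position: [0.6404, -0.055, 0.1079]
tcp_rot: [0.131, 1.561, 0.133]
ft_force: [0.3, 0.4, -1.3]
gripper_width: 0.0463
```

```bash
python3 go.py .657 -.0804 .05
```

```text
t 13.3 pos [ 0.6404 -0.055   0.1079] F [ 0.3  0.4 -1.3] w 0.0463 rotleft [ 0.1  0.6 -0.1] d [ 0.0166 -0.0254 -0.0579]
[0.97, -0.43, 0.27, 0.01, 0.04, 0.0]
[0.97, -0.42, 0.27, 0.01, 0.04, 0.0]
```

Call:
jog_arm(series=[[[0.2,-0.85,0.55,0,0.07,0,-0.4],[0.8,0,0,0,0,0,-0.4],[0.8,0,0,0,0,0,-0.4],[0,0,0,0,0,0,-0.4],[0,0,0,0,0,0,-0.4]]])

```text
clock: 13.8
position: [0.6563, -0.0725, 0.0554]
tcp_rot: [1.647, 1.565, 1.658]
ft_force: [0.8, -0.4, -0.2]
gripper_width: 0.0469
```

```bash
python3 go.py .657 -.0804 .024
```

```text
t 13.8 pos [ 0.6563 -0.0725  0.0554] F [ 0.8 -0.4 -0.2] w 0.0469 rotleft [ 0.7 -0.  -0.3] d [ 0.0007 -0.0079 -0.0314]
[0.52, -0.14, 0.01, 0.04, 0.0, -0.02]
[0.52, -0.13, 0.01, 0.04, 0.0, -0.02]
```

Call:
jog_arm(series=[[[0.3,-0.25,0.02,0.07,0,0,-0.4],[0.4,0,0,0,0,0,-0.4],[0.2,0,0,0,0,0,-0.4],[0,0,0,0,0,0,-0.4],[0,0,0,0,0,0,-0.4]]])

```text
clock: 14.3
position: [0.6582, -0.0788, 0.0292]
tcp_rot: [1.179, 1.564, 1.181]
ft_force: [-0.1, 0.8, -0.5]
gripper_width: 0.0466
```

```bash
python3 go.py .657 -.0804 .0182
```

```text
t 14.3 pos [ 0.6582 -0.0788  0.0292] F [-0.1  0.8 -0.5] w 0.0466 rotleft [ 0.2  0.1 -0.4] d [-0.0012 -0.0016 -0.011 ]
[0.36, -0.06, -0.04, 0.02, 0.02, -0.05]
```

Call:
jog_arm(series=[[[0.1,-0.06,-0.04,0,0,-0.05,-0.4],[0.1,0,0,0,0,0,-0.4],[0.08,0,0,0,0,0,-0.4],[0,0,0,0,0,0,-0.4],[0,0,0,0,0,0,-0.4]]])

```text
clock: 14.8
position: [0.6575, -0.0807, 0.0208]
tcp_rot: [-0.336, 1.567, -0.333]
ft_force: [-0.3, -0.2, -0.7]
gripper_width: 0.0465
```

```bash
python3 go.py .657 -.0804 .0182
```

```text
t 14.8 pos [ 0.6575 -0.0807  0.0208] F [-0.3 -0.2 -0.7] w 0.0465 rotleft [0.2 0.2 0.1] d [-0.0005  0.0003 -0.0026]
[0.09, 0.01, -0.02, 0.02, 0.03, 0.01]
```

Call:
jog_arm(series=[[[0.06,0,0,0,0,0,-0.4],[0,0,0,0,0,0,-0.4],[0.04,0,-0.02,0,0,0,-0.4],[0,0,0,0,0,0,-0.4],[0,0,0,0,0,0,-0.4]]])

```text
clock: 15.3
position: [0.6577, -0.0808, 0.0184]
tcp_rot: [-0.245, 1.565, -0.242]
ft_force: [0.1, 0.1, -0.0]
gripper_width: 0.0465
```

Call:
jog_arm(series=[[[0.03,0,0,0,0,0,-0.4],[0,0,0,0,0,0,-0.4],[0,0,0,0,0,0,-0.4]]])

```text
clock: 15.6
position: [0.6578, -0.0808, 0.0183]
tcp_rot: [-0.209, 1.565, -0.206]
ft_force: [-0.1, -0.1, -0.6]
gripper_width: 0.0464
```

```bash
python3 go.py .657 -.0804 .0182
```

```text
t 15.6 pos [ 0.6578 -0.0808  0.0183] F [-0.1 -0.1 -0.6] w 0.0464 rotleft [0.2 0.3 0.1] d [-0.0008  0.0004 -0.0001]
[0.0, 0.01, -0.03, 0.02, 0.04, 0.01]
```

Seated at 18.3 mm, 18.2 mm expected. Release and go to the light core.

Call:
jog_arm(series=[[[0,0,-0.02,0,0,0,0],[0,0,0,0,0,0,0.6],[0,0,0,0,0,0,0.6],[0,0,0,0,0,0,0.6],[-0.3,0,0,0,0,0,0.6]]])

```text
clock: 16.1
position: [0.6563, -0.0807, 0.0263]
tcp_rot: [-0.296, 1.567, -0.293]
ft_force: [-0.4, -0.5, 0.1]
gripper_width: 0.0685
```

Call:
jog_arm(series=[[[-0.8,0,0,0,0,0,0.6],[-1,0,0,0,0,0,0.6],[-0.4,0,-0.5,0,0,0,1],[0,-0.05,-1,0,0,0,1],[0,-0.05,-1,0,0,0,1]]])

```text
clock: 16.6
position: [0.5846, -0.0837, 0.0988]
tcp_rot: [-0.143, 1.558, -0.138]
ft_force: [-0.0, -0.9, -0.3]
gripper_width: 0.085
```

Call:
jog_arm(series=[[[0,-0.05,-1,0,0,0,1],[0,-0.05,-1,0,0,0,1],[0,-0.05,-1,0,0,0,1],[0,-0.05,-0.8,0,0,0,1],[0,0,0,0,0,0,1]]])

```text
clock: 17.1
position: [0.4636, -0.091, 0.1009]
tcp_rot: [-0.07, 1.556, -0.068]
ft_force: [0.2, 0.4, 0.5]
gripper_width: 0.0858
```

Call:
jog_arm(series=[[[0,0,0,0,0,0,1],[0,0,0,0,0,0,1]]])

```text
clock: 17.3
position: [0.4653, -0.0911, 0.1022]
tcp_rot: [-0.055, 1.553, -0.052]
ft_force: [-0.5, -0.1, 0.4]
gripper_width: 0.0852
```

```bash
python3 go.py .4697 -.09 .05; python3 chk.py
```

```text
t 17.3 pos [ 0.4653 -0.0911  0.1022] F [-0.5 -0.1  0.4] w 0.0852 rotleft [0.1 1.  0.1] d [ 0.0044  0.0011 -0.0522]
[0.87, 0.02, 0.06, 0.01, 0.06, 0.0]
[0.87, 0.02, 0.07, 0.01, 0.06, 0.0]
a T pad (0.6562, 0.1097) [('white', array([0.6601, 0.1094]), 280)]
a S pad (0.6562, 0.1097) [('white', array([0.6494, 0.1116]), 231)]
b T pad (0.6564, 0.0148) []
b S pad (0.6564, 0.0148) []
c T pad (0.657, -0.0804) [('mid', array([ 0.6595, -0.0824]), 250)]
c S pad (0.657, -0.0804) []
d T pad (0.6578, -0.1754) []
d S pad (0.6578, -0.1754) []
```

Call:
jog_arm(series=[[[0.8,0.03,0.14,0,0.12,0,1],[0.9,0,0,0,0,0,1],[0.6,0,0,0,0,0,1],[0,0,0,0,0,0,1],[0,0,0,0,0,0,1]]])

```text
clock: 17.9
position: [0.4766, -0.0898, 0.0318]
tcp_rot: [-0.209, 1.564, -0.204]
ft_force: [0.4, -0.8, 0.7]
gripper_width: 0.0856
```

```bash
python3 go.py .4697 -.09 .0025
```

```text
t 17.9 pos [ 0.4766 -0.0898  0.0318] F [ 0.4 -0.8  0.7] w 0.0856 rotleft [0.3 0.4 0.1] d [-0.0069 -0.0002 -0.0293]
[0.97, -0.01, -0.24, 0.03, 0.05, 0.01]
```

Call:
jog_arm(series=[[[0.1,0,-0.24,0,0.05,0,1],[0.5,0,0,0,0,0,1],[0.3,0,0,0,0,0,1],[0,0,0,0,0,0,1],[0,0,0,0,0,0,1]]])

```text
clock: 18.4
position: [0.471, -0.0902, 0.0071]
tcp_rot: [-0.459, 1.566, -0.454]
ft_force: [-0.1, -0.2, -0.5]
gripper_width: 0.0853
```

```bash
python3 go.py .4697 -.09 .0025
```

```text
t 18.4 pos [ 0.471  -0.0902  0.0071] F [-0.1 -0.2 -0.5] w 0.0853 rotleft [0.3 0.2 0.1] d [-0.0013  0.0002 -0.0046]
[0.15, 0.01, -0.04, 0.04, 0.03, 0.01]
```

Call:
jog_arm(series=[[[0.15,0,-0.04,0,0,0,1],[0,0,0,0,0,0,-0.3],[0,0,0,0,0,0,-0.3],[0,0,0,0,0,0,-0.3],[0,0,0,0,0,0,-0.3]]])

```text
clock: 18.9
position: [0.4702, -0.0903, 0.0038]
tcp_rot: [-0.349, 1.565, -0.344]
ft_force: [0.1, 0.4, -1.1]
gripper_width: 0.0543
```

Call:
jog_arm(series=[[[0,0,0,0,0,0,-0.3],[0,0,0,0,0,0,-0.3]]])

```text
clock: 19.1
position: [0.4702, -0.0903, 0.0037]
tcp_rot: [-0.353, 1.565, -0.348]
ft_force: [-0.2, 0.8, -1.4]
gripper_width: 0.0545
```

Call:
jog_arm(series=[[[-0.5,0,0,0,0,0,-0.3],[-1,0,0,0,0,0,-0.3],[-1,0,0,0,0,0,-0.3],[-0.4,0.2,0.3,0,0,0,-0.3],[0,0.5,0.9,0,0,0,-0.3]]])

```text
clock: 19.6
position: [0.5014, -0.0711, 0.0926]
tcp_rot: [-2.118, 1.568, -2.119]
ft_force: [0.0, -1.1, -1.7]
gripper_width: 0.0545
```

Call:
jog_arm(series=[[[0,0.5,0.9,0,0,0,-0.3],[0,0.5,0.9,0,0,0,-0.3],[0,0.5,0.9,0,0,0,-0.3],[0,0.5,0.9,0,0,0,-0.3],[0,0.5,0.9,0,0,0,-0.3]]])

```text
clock: 20.1
position: [0.6404, 0.0065, 0.0929]
tcp_rot: [-2.094, 1.568, -2.096]
ft_force: [0.8, 0.4, -1.7]
gripper_width: 0.0546
```

Call:
jog_arm(series=[[[0,0.2,0.4,0,0,0,-0.3],[0,0,0,0,0,0,-0.3],[0,0,0,0,0,0,-0.3],[0,0,0,0,0,0,-0.3]]])

```text
clock: 20.5
position: [0.6539, 0.016, 0.0912]
tcp_rot: [-2.424, 1.568, -2.422]
ft_force: [-0.0, -0.4, -0.9]
gripper_width: 0.0543
```

```bash
python3 go.py .6564 .0148 .05
```

```text
t 20.5 pos [0.6539 0.016  0.0912] F [-0.  -0.4 -0.9] w 0.0543 rotleft [ 0.1 -0.1  0.1] d [ 0.0025 -0.0012 -0.0412]
[0.69, -0.02, 0.04, 0.01, -0.01, 0.01]
[0.69, -0.02, 0.04, 0.01, -0.01, 0.01]
```

Place reference: 0.0037 + 0.016 = 0.0197.

Call:
jog_arm(series=[[[0.8,-0.04,0.08,0,0,0,-0.3],[0.8,0,0,0,0,0,-0.3],[0.4,0,0,0,0,0,-0.3],[0,0,0,0,0,0,-0.3],[0,0,0,0,0,0,-0.3]]])

```text
clock: 21.0
position: [0.6535, 0.0106, 0.0312]
tcp_rot: [-2.326, 1.567, -2.329]
ft_force: [-0.0, 0.7, -0.8]
gripper_width: 0.0545
```

```bash
python3 go.py .6564 .0148 .0197
```

```text
t 21.0 pos [0.6535 0.0106 0.0312] F [-0.   0.7 -0.8] w 0.0545 rotleft [-0.1 -0.2  0.2] d [ 0.0029  0.0042 -0.0115]
[0.38, 0.14, 0.1, -0.02, -0.02, 0.02]
```

Call:
jog_arm(series=[[[0.1,0.11,0.1,0,0,0,-0.3],[0.1,0,0,0,0,0,-0.3],[0.05,0,0,0,0,0,-0.3],[0,0,0,0,0,0,-0.3],[0,0,0,0,0,0,-0.3]]])

```text
clock: 21.5
position: [0.6587, 0.0143, 0.0263]
tcp_rot: [-0.952, 1.568, -0.954]
ft_force: [0.7, 0.0, -1.6]
gripper_width: 0.0547
```

```bash
python3 go.py .6564 .0148 .0197
```

```text
t 21.5 pos [0.6587 0.0143 0.0263] F [ 0.7  0.  -1.6] w 0.0547 rotleft [-0.1  0.1  0.1] d [-0.0023  0.0005 -0.0066]
[0.22, 0.02, -0.08, -0.02, 0.01, 0.02]
```

Call:
jog_arm(series=[[[0.1,0.01,-0.06,0,0,0,-0.3],[0,0,0,0,0,0,-0.3],[0.07,0,0,0,0,0,-0.3],[0,0,0,0,0,0,-0.3],[0,0,0,0,0,0,-0.3]]])

```text
clock: 22.0
position: [0.6568, 0.0145, 0.021]
tcp_rot: [-0.885, 1.568, -0.888]
ft_force: [0.6, 0.5, -1.9]
gripper_width: 0.0544
```

```bash
python3 go.py .6564 .0148 .0197
```

```text
t 22.0 pos [0.6568 0.0145 0.021 ] F [ 0.6  0.5 -1.9] w 0.0544 rotleft [-0.1  0.1  0.1] d [-0.0004  0.0003 -0.0013]
[0.04, 0.01, -0.01, -0.02, 0.01, 0.02]
```

Call:
jog_arm(series=[[[0.05,0,0,0,0,0,-0.3],[0,0,0,0,0,0,-0.3],[0,0,0,0,0,0,-0.3]]])

```text
clock: 22.3
position: [0.6571, 0.0145, 0.0198]
tcp_rot: [-0.769, 1.567, -0.771]
ft_force: [0.8, -0.1, -1.3]
gripper_width: 0.0545
```

Call:
jog_arm(series=[[[0.04,0,0,0,0,0,-0.3],[0,0,0,0,0,0,-0.3],[0,0,0,0,0,0,-0.3]]])

```text
clock: 22.6
position: [0.6574, 0.0145, 0.02]
tcp_rot: [-0.608, 1.567, -0.61]
ft_force: [0.1, -0.1, -1.9]
gripper_width: 0.0543
```

```bash
python3 go.py .6564 .0148 .0197
```

```text
t 22.6 pos [0.6574 0.0145 0.02  ] F [ 0.1 -0.1 -1.9] w 0.0543 rotleft [-0.1  0.2  0.1] d [-0.001   0.0003 -0.0003]
[0.01, 0.01, -0.03, -0.02, 0.02, 0.01]
```

Seated at about 20 mm, 19.7 mm expected. Release and travel to the dark core.

Call:
jog_arm(series=[[[0,0,-0.03,0,0,0,0.2],[0,0,0,0,0,0,0.7],[0,0,0,0,0,0,0.7],[0,0,0,0,0,0,0.7],[-0.3,0,0,0,0,0,0.7]]])

```text
clock: 23.1
position: [0.6555, 0.0145, 0.0278]
tcp_rot: [-1.186, 1.568, -1.188]
ft_force: [-0.8, 0.6, -0.4]
gripper_width: 0.0729
```

Call:
jog_arm(series=[[[-0.8,0,0,0,0,0,0.7],[-1,0,0,0,0,0,0.7],[-0.5,-0.5,-0.2,0,0,0,1],[0,-1,-0.44,0,0,0,1],[0,-1,-0.44,0,0,0,1]]])

```text
clock: 23.6
position: [0.6261, -0.0553, 0.1037]
tcp_rot: [0.167, 1.563, 0.174]
ft_force: [0.3, -0.2, -0.6]
gripper_width: 0.0854
```

Call:
jog_arm(series=[[[0,-1,-0.44,0,0,0,1],[0,-1,-0.44,0,0,0,1],[0,-1,-0.44,0,0,0,1],[0,-1,-0.44,0,0,0,1],[0,-1,-0.44,0,0,0,1]]])

```text
clock: 24.1
position: [0.5607, -0.2113, 0.108]
tcp_rot: [0.04, 1.557, 0.049]
ft_force: [-0.4, -0.7, 0.2]
gripper_width: 0.0855
```

Call:
jog_arm(series=[[[0,-1,-0.44,0,0,0,1],[0,-1,-0.44,0,0,0,1],[0,-1,-0.44,0,0,0,1],[0,-1,-0.44,0,0,0,1],[0,-1,-0.44,0,0,0,1]]])

```text
clock: 24.6
position: [0.494, -0.3689, 0.1115]
tcp_rot: [-0.08, 1.552, -0.071]
ft_force: [0.3, -0.1, -0.0]
gripper_width: 0.0856
```

Call:
jog_arm(series=[[[0,-0.8,-0.3,0,0,0,1],[0,0,0,0,0,0,1],[0,0,0,0,0,0,1],[0,0,0,0,0,0,1]]])

```text
clock: 25.0
position: [0.4816, -0.4005, 0.1144]
tcp_rot: [-0.306, 1.55, -0.306]
ft_force: [-0.2, 0.2, -0.3]
gripper_width: 0.0856
```

```bash
python3 go.py .48 -.385 .05; python3 chk.py
```

```text
t 25.0 pos [ 0.4816 -0.4005  0.1144] F [-0.2  0.2 -0.3] w 0.0856 rotleft [-0.   1.2  0.4] d [-0.0016  0.0155 -0.0644]
[0.71, 0.18, -0.03, 0.0, 0.05, 0.02]
[0.71, 0.18, -0.03, 0.0, 0.05, 0.02]
[0.71, 0.17, -0.02, 0.0, 0.05, 0.02]
a T pad (0.6562, 0.1097) [('white', array([0.6604, 0.1094]), 279)]
a S pad (0.6562, 0.1097) [('white', array([0.6494, 0.1113]), 230)]
b T pad (0.6564, 0.0148) [('light', array([0.6586, 0.014 ]), 339)]
b S pad (0.6564, 0.0148) [('light', array([0.6513, 0.0183]), 153)]
c T pad (0.657, -0.0804) [('mid', array([ 0.6597, -0.0823]), 246)]
c S pad (0.657, -0.0804) []
d T pad (0.6578, -0.1754) []
d S pad (0.6578, -0.1754) []
```

Call:
jog_arm(series=[[[0.7,0.5,-0.05,0,0.15,0.05,1],[0.9,0,0,0,0,0,1],[0.8,0,0,0,0,0,1],[0,0,0,0,0,0,1],[0,0,0,0,0,0,1]]])

```text
clock: 25.6
position: [0.4844, -0.3755, 0.0374]
tcp_rot: [1.968, 1.564, 1.978]
ft_force: [-0.4, -0.6, -0.1]
gripper_width: 0.0856
```

```bash
python3 go.py .48 -.385 .0025
```

```text
t 25.6 pos [ 0.4844 -0.3755  0.0374] F [-0.4 -0.6 -0.1] w 0.0856 rotleft [ 0.6 -0.2 -0.4] d [-0.0044 -0.0095 -0.0349]
[0.58, -0.16, -0.07, 0.04, -0.01, -0.02]
[0.58, -0.16, -0.07, 0.04, -0.01, -0.02]
```

Call:
jog_arm(series=[[[0.1,-0.3,-0.12,0.07,0,-0.05,1],[0.6,0,0,0,0,0,1],[0.4,0,0,0,0,0,1],[0,0,0,0,0,0,1],[0,0,0,0,0,0,1]]])

```text
clock: 26.1
position: [0.4819, -0.3855, 0.0035]
tcp_rot: [-1.836, 1.568, -1.836]
ft_force: [-0.9, 0.1, 0.5]
gripper_width: 0.0856
```

```bash
python3 go.py .48 -.385 .0025
```

```text
t 26.1 pos [ 0.4819 -0.3855  0.0035] F [-0.9  0.1  0.5] w 0.0856 rotleft [ 0.  -0.   0.1] d [-0.0019  0.0005 -0.001 ]
[0.03, 0.02, -0.06, 0.0, 0.0, 0.02]
```

Call:
jog_arm(series=[[[0.03,0,-0.06,0,0,0,1],[0,0,0,0,0,0,-0.3],[0,0,0,0,0,0,-0.3],[0,0,0,0,0,0,-0.3],[0,0,0,0,0,0,-0.3]]])

```text
clock: 26.6
position: [0.4806, -0.3861, 0.004]
tcp_rot: [-1.293, 1.567, -1.293]
ft_force: [1.0, -0.7, -1.0]
gripper_width: 0.0525
```

Call:
jog_arm(series=[[[0,0,0,0,0,0,-0.3],[0,0,0,0,0,0,-0.3]]])

```text
clock: 26.8
position: [0.4806, -0.386, 0.004]
tcp_rot: [-1.277, 1.567, -1.277]
ft_force: [0.2, -0.9, -1.1]
gripper_width: 0.0525
```

Call:
jog_arm(series=[[[-0.5,0,0,0,0,0,-0.3],[-1,0,0,0,0,0,-0.3],[-1,0,0,0,0,0,-0.3],[-0.4,0.2,0.2,0,0,0,-0.3],[0,0.9,0.75,0,0,0,-0.3]]])

```text
clock: 27.3
position: [0.5054, -0.3572, 0.0967]
tcp_rot: [-1.78, 1.564, -1.789]
ft_force: [0.5, 0.2, -1.3]
gripper_width: 0.0527
```

Call:
jog_arm(series=[[[0,1,0.85,0,0,0,-0.3],[0,1,0.85,0,0,0,-0.3],[0,1,0.85,0,0,0,-0.3],[0,1,0.85,0,0,0,-0.3],[0,1,0.85,0,0,0,-0.3]]])

```text
clock: 27.8
position: [0.6399, -0.2015, 0.0984]
tcp_rot: [-1.327, 1.564, -1.339]
ft_force: [0.1, -1.1, -1.1]
gripper_width: 0.0525
```

Call:
jog_arm(series=[[[0,0.7,0.6,0,0,0,-0.3],[0,0,0,0,0,0,-0.3],[0,0,0,0,0,0,-0.3],[0,0,0,0,0,0,-0.3]]])

```text
clock: 28.2
position: [0.6635, -0.1674, 0.0977]
tcp_rot: [-0.287, 1.567, -0.287]
ft_force: [0.2, 0.6, -1.2]
gripper_width: 0.0526
```

```bash
python3 go.py .6578 -.1754 .05
```

```text
t 28.2 pos [ 0.6635 -0.1674  0.0977] F [ 0.2  0.6 -1.2] w 0.0526 rotleft [0.  0.2 0.1] d [-0.0057 -0.008  -0.0477]
[0.79, -0.13, -0.1, 0.0, 0.01, 0.0]
[0.79, -0.13, -0.1, 0.0, 0.01, 0.0]
```

Call:
jog_arm(series=[[[0.5,-0.28,-0.18,0,0,0,-0.3],[0.8,0,0,0,0,0,-0.3],[0.7,0,0,0,0,0,-0.3],[0,0,0,0,0,0,-0.3],[0,0,0,0,0,0,-0.3]]])

```text
clock: 28.7
position: [0.6522, -0.1858, 0.0338]
tcp_rot: [-1.56, 1.566, -1.57]
ft_force: [-0.5, -0.2, -0.2]
gripper_width: 0.0527
```

```bash
python3 go.py .6578 -.1764 .02
```

```text
t 28.7 pos [ 0.6522 -0.1858  0.0338] F [-0.5 -0.2 -0.2] w 0.0527 rotleft [-0.6  0.   0.3] d [ 0.0056  0.0094 -0.0138]
[0.46, 0.32, 0.18, -0.07, 0.0, 0.04]
```

Call:
jog_arm(series=[[[0.05,0.25,0.16,-0.07,0,0.04,-0.3],[0.1,0,0,0,0,0,-0.3],[0.05,0,0,0,0,0,-0.3],[0,0,0,0,0,0,-0.3],[0,0,0,0,0,0,-0.3]]])

```text
clock: 29.2
position: [0.6586, -0.1796, 0.0302]
tcp_rot: [-0.131, 1.567, -0.132]
ft_force: [-0.5, -0.1, -0.2]
gripper_width: 0.0526
```

```bash
python3 go.py .6578 -.1764 .02
```

```text
t 29.2 pos [ 0.6586 -0.1796  0.0302] F [-0.5 -0.1 -0.2] w 0.0526 rotleft [-0.   0.2  0. ] d [-0.0008  0.0032 -0.0102]
[0.34, 0.11, -0.03, 0.0, 0.03, 0.0]
```

Call:
jog_arm(series=[[[0.12,0.1,-0.02,0,0,0,-0.3],[0,0,0,0,0,0,-0.3],[0.12,0,0,0,0,0,-0.3],[0,0,0,0,0,0,-0.3],[0,0,0,0,0,0,-0.3]]])

```text
clock: 29.7
position: [0.6582, -0.176, 0.0227]
tcp_rot: [-0.123, 1.566, -0.123]
ft_force: [0.7, -0.5, -1.2]
gripper_width: 0.0524
```

```bash
python3 go.py .6578 -.1764 .02
```

```text
t 29.7 pos [ 0.6582 -0.176   0.0227] F [ 0.7 -0.5 -1.2] w 0.0524 rotleft [-0.   0.2  0. ] d [-0.0004 -0.0004 -0.0027]
[0.09, -0.01, -0.01, 0.0, 0.03, 0.0]
```

Call:
jog_arm(series=[[[0.06,0,-0.01,0,0,0,-0.3],[0,0,0,0,0,0,-0.3],[0.04,0,0,0,0,0,-0.3],[0,0,0,0,0,0,-0.3],[0,0,0,0,0,0,-0.3]]])

```text
clock: 30.2
position: [0.6581, -0.1763, 0.0199]
tcp_rot: [-0.14, 1.566, -0.14]
ft_force: [-0.6, 0.1, -1.7]
gripper_width: 0.0526
```

Call:
jog_arm(series=[[[0.04,0,0,0,0,0,-0.3],[0,0,0,0,0,0,-0.3],[0,0,0,0,0,0,-0.3]]])

```text
clock: 30.5
position: [0.6584, -0.1764, 0.02]
tcp_rot: [-0.086, 1.566, -0.086]
ft_force: [0.0, -0.8, -0.6]
gripper_width: 0.0526
```

```bash
python3 go.py .6578 -.1764 .02
```

```text
t 30.5 pos [ 0.6584 -0.1764  0.02  ] F [ 0.  -0.8 -0.6] w 0.0526 rotleft [-0.   0.3  0. ] d [-0.0006 -0.      0.    ]
[0.0, 0.0, -0.02, 0.0, 0.04, 0.0]
```

Seated at 20.0 mm. Release, rise and retreat.

Call:
jog_arm(series=[[[0,0,-0.02,0,0,0,0.2],[0,0,0,0,0,0,0.7],[0,0,0,0,0,0,0.7],[0,0,0,0,0,0,0.7],[-0.3,0,0,0,0,0,0.7]]])

```text
clock: 31.0
position: [0.6568, -0.1762, 0.0278]
tcp_rot: [-0.043, 1.568, -0.043]
ft_force: [-0.2, 0.2, 0.2]
gripper_width: 0.0724
```

Call:
jog_arm(series=[[[-0.8,0,0,0,0,0,0.7],[-1,0,0,0,0,0,0.7],[-1,-0.5,-0.5,0,0,0,0.7],[-0.5,-1,-0.7,0,0,0,1],[0,-1,-0.8,0,0,0,1]]])

```text
clock: 31.5
position: [0.6008, -0.2462, 0.1336]
tcp_rot: [0.237, 1.561, 0.248]
ft_force: [-0.8, -1.0, -0.1]
gripper_width: 0.0851
```

Call:
jog_arm(series=[[[0,-1,-0.8,0,0,0,1],[0,-1,-0.8,0,0,0,1],[0,-1,-0.8,0,0,0,1],[0,-1,-0.5,0,0,0,1],[0,0,0,0,0,0,1]]])

```text
clock: 32.0
position: [0.5083, -0.3786, 0.139]
tcp_rot: [-0.314, 1.556, -0.311]
ft_force: [-0.3, -0.9, 0.1]
gripper_width: 0.0857
```

Call:
jog_arm(series=[[[0,0,0,0,0,0,1],[0,0,0,0,0,0,1],[0,0,0,0,0,0,1]]])

```text
clock: 32.3
position: [0.5093, -0.3779, 0.1403]
tcp_rot: [-0.264, 1.554, -0.261]
ft_force: [-0.9, -0.0, -0.4]
gripper_width: 0.0854
```

```bash
python3 chk.py; python3 -c "
from h import *
T=camera('top');S=camera('scene')
cv2.imwrite('pics/f.png',np.vstack([cv2.resize(S['image'][205:265,205:405],None,fx=3.5,fy=3.5),cv2.resize(T['image'][145:205,250:450],None,fx=3.5,fy=3.5)])[...,::-1]); cv2.imwrite('pics/s.png',S['image'][...,::-1]); print(get_obs()['position'],get_obs()['dq'].round(3))"
```

```text
a T pad (0.6562, 0.1097) [('white', array([0.6604, 0.1094]), 279)]
a S pad (0.6562, 0.1097) [('white', array([0.6494, 0.1116]), 231)]
b T pad (0.6564, 0.0148) [('light', array([0.6586, 0.0141]), 339)]
b S pad (0.6564, 0.0148) [('light', array([0.651 , 0.0185]), 152)]
c T pad (0.657, -0.0804) [('mid', array([ 0.6597, -0.0823]), 250)]
c S pad (0.657, -0.0804) []
d T pad (0.6578, -0.1754) [('dark', array([ 0.6587, -0.177 ]), 271)]
d S pad (0.6578, -0.1754) []
[ 0.50904033 -0.37802247  0.14007321] [0.004 0.002 0.003 0.001 0.001 0.    0.001]
```

View pics/f.png

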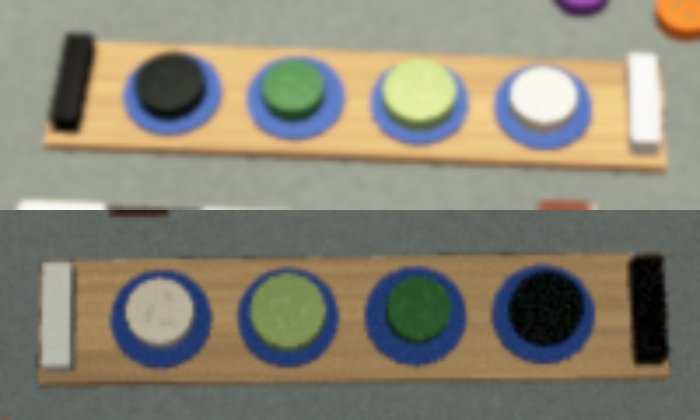

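View pics/s.png

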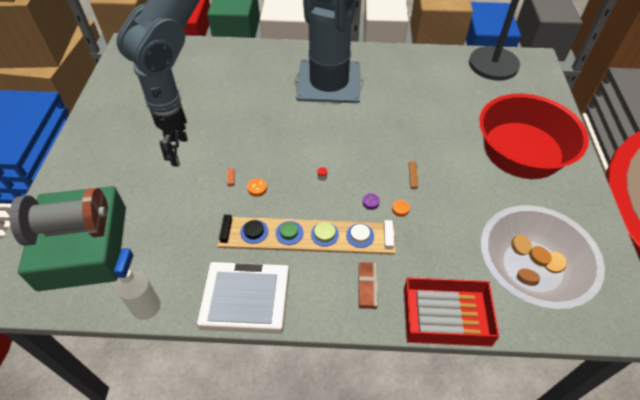

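The final pictures show all four cores flat and centred on their pads. From the white bar the order is white (160,311), light (288,311), green (418,309), black (546,307) in the lower crop. Nothing else has moved and the arm is clear.

```bash
python3 -c "
from station import *
print(close_job())"
```

```text
the job is handed in; nothing more can be done
None
```

All four cores are flat on their pads in shade order: white on pad_a next to the white bar, then light on pad_b, mid on pad_c and dark on pad_d next to the black bar. The job was handed in at about 32 s of the 93 s allowed, with the gripper open and clear of everything. Nothing else appeared to have moved.

- **Setting down:** I lowered each core until the tool stopped going down, within 0.3 mm of the expected height, and only then released it. The force sensor never clearly showed contact because its noise is about 1 N, so contact was judged from height alone.
- **Regrip:** My first grip on the white core was too high, so I opened, went about 6 mm lower and gripped again before lifting.
- **Centring:** In the top view each core is within about 1.1 mm of its pad centre along the row. Across the board the reading is off by 1–4 mm. For the white core I worked out that most of this is the camera seeing its top face rather than its mid-height; I took the other three to be the same.
- **Checks that failed or disagreed:**
  - For the white core the two views differ by about 11 mm across the board. They agree to about 1–2 mm once I use the top-face height.
  - For the light core they differ by about 7 mm across and 4 mm along the row, which I did not work through.
  - My colour masks did not pick out the mid and dark cores in the scene view, so there I checked those two by eye only. They looked centred.

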